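# Clamp a gel cassette in the cam stand

### The arm

A 6-joint arm with a two-finger parallel gripper is mounted at the origin on the work surface. World frame = base frame: x ahead of the robot, y to its left, z up, the work surface at z = 0. Lengths are in m, angles in rad, forces in N, time in s.
With the tool pointing down it reaches from about 0.25 to 0.725 m from the base axis. Payload 4 kg.
Tool frame: the origin (TCP) lies at the very end of the fingers, on their centre line; the grasp point (between the pads) lies 19 mm behind it; z points along the fingers, y is the line along which they close (so a half turn about z gives the same grasp; the last joint's range is limited). The gripper opens to 85 mm and grips with 20 to 120 N. Pads are 22 mm wide; open, the fingers measure 114 mm over their backs; the gripper's body (76 mm by 85 mm) begins 54 mm behind the grasp point. The pads swing forward as they close: fully open they stand 13 mm farther back than shut.
Start: joints at [-1.123, 0.241, 0.005, 1.335, 0, 1.571], TCP at [0.216, -0.451, 0.231] pointing down, gripper open.
Joint ranges: [-2.72, 2.72], [-1.05, 1.87], [-1.09, 1.28], [-1.99, 2.15], [-1.42, 1.44], [-3.14, 3.14]. Speed limits (rad/s): [2.79, 2.79, 3.14, 3.14, 3.14, 3.14].

### API

Orientations are given as a unit quaternion [x, y, z, w].
In Python, from workcell import bot, vision, workorder, boxes_of gives the robot as it stands.
- The arm moves only by the tool send_rows, never from a script. Its argument "motion" is text: rows parted by semicolons, each of 5 numbers parted by spaces: the closure, from -1 (fully open) to 1 (shut), so that 0 is half open, then the shift along the tool's x, y, z in cm, then the turn about the tool's z in rad. In form: claw x y z twist; .... A call has 1 to 5 rows; each row is the pose to reach, as a shift and turn from the pose commanded when the call began, along the tool's axes at that moment; what a row does not reach only later rows make up. A row lasts 1/10 s, in which the tool goes at most 50 mm and 8.59 degrees, less where a joint would pass 70% of its speed; a pose out of reach is approached as far as the arm can. A call with a gripper value outside its range is refused whole. The fingers move at their own pace and stop on an object; the grip force is fixed at half the most. Time passes only in rows, so rows that repeat a pose let the fingers close. It gives the time, the measured TCP pose, the force, the opening and the grip force at its end, in the units of the state.
- bot.get_obs(): the state, without advancing time (a new reading comes with each control period).
- vision.camera(name): name is "side" or "top"; returns the picture (480x640x3 uint8, red, green, blue); there is no depth.
- vision.camera_model(name): a dict with "fov_y" (degrees; the focal length in pixels is half the picture's height over the tangent of half this angle, whatever the lens; pixels are square), "cx", "cy" (the principal point, pixels), "world_from_camera" (4x4, takes a point from camera to world coordinates). Camera axes: x right, y down, z forward; pixel columns grow to the right and rows downward; lengths in m; the calibration is good to about 2 mm. A picture is of the moment at which its call begins. camera_model takes no time and is no camera call.
- workorder.job_done(): hands the job in; it is judged then, once.
Trained networks look in the newest picture that a camera, given by its name, has taken for a name from the list of things; names that differ only in an ending like _2 or _b are one class to them, and where a whole thing is asked for, a point or a joint stands for the part that bears it (a point fixed in the world has none). Each returns a list of dicts, best first, with "conf" (0 to 1); they miss things now and then, are a little off and sometimes report something else, mostly with a low value. They report only what shows in the picture. A call takes as long as a camera call. They do not tell look-alikes from the thing itself.
- boxes_of(camera, target): "rect" ([centre column, centre row, width, height] in pixels, round what is visible of it).
The state is a dict: "clock": time; "joint_pos": joint angles; "joint_vel": joint speeds; "tau": joint torques, N m; "eef_pos": TCP position; "tool_rot": TCP orientation; "ft_force": force on the tool from outside, world axes, zero at the start; "ft_torque": the same for the moment, N m; "grip_width": finger opening in m; "grasp_force": force on a finger pad.
Only numpy, scipy, OpenCV 4.12 (cv2) and the standard library are available. Lean on these libraries where they do the work, as an engineer would, in place of code of your own. Each camera call takes 0.05 s, during which the arm holds its last target. There are 200 camera calls.

### The job

Take the blue-framed gel cassette out of the rack and stand it upright in the slot of the clamping stand, setting it down rather than dropping it. Then, holding the crank lightly and without forcing it, feel your way round until the follower roller rests in the flat dwell of the cam, so that the cassette stays clamped against the gasket once you let go. Leave the yellow-framed cassette, the bottles and the timer alone.

Things in the scene. Friction and masses are not known exactly. Their poses are not given: they have to be found in the camera images.
- stand: Clamping stand for gel cassettes, fixed to the bench: white base plate 140 x 260 x 12 mm. Origin: centre of the base's underside, z up. Its y axis runs along the 260 mm side from the crank end (-y) to the slot end (+y): the clamping direction. At y = -50 mm a vertical camshaft carries a steel plate cam (30 to 42 mm above the bench) with the red crank arm above it.
- back_plate: Fixed back plate of the slot, white with a green gasket facing, 112 mm wide, its top 58 mm above the bench. Origin: middle of the gasket face's lower edge, 12 mm above the bench; axes as the stand's; the gasket face looks along -y.
- slot (a point): Where the middle of the cassette's underside belongs: centre of the open slot, on its black rubber seat 14 mm above the bench. The slot is open above, 17 mm wide along the stand's y (gasket to open pressure plate) and 112 mm along x between end guides 38 mm high. Axes as the stand's.
- crank_axis (a point): Point on the vertical camshaft axis, 64 mm above the bench. The crank starts anywhere on the cam's low part, 125 to 265 degrees (clockwise) before the middle of the dwell. Let go short of the first lip, the springs turn it back and the clamp opens; past the second lip the clamp opens too.
- crank_grip (a point): Middle of the crank's black grip: upright cylinder of 24 mm diameter, 62 to 112 mm above the bench, revolving freely on its pin at the end of the red arm, 60 mm from the crank axis. This point is 92 mm above the bench and circles the axis.
- crank: Red crank arm, its top 60 mm above the bench. Origin on the crank axis at bench height, x along the arm to the grip. It is clamped on the camshaft at any angle, so it does not tell where the flat is. Force to turn at the grip: low part 1 N; rise growing to 10 N; past the lip it pulls ahead 3 to 6 N; mid-flat nil (friction 1 N); second lip 9 N. Over 80 N (both fingers' squeeze plus push) bends it.
- cassette: Gel cassette to clamp: glass plates in a blue frame, 100 wide (x) x 9 thick (y) x 90 mm high (z), 110 to 225 g, standing upright in one of the rack's two slots. Origin: centre of its underside. It may stand either way round in the clamp; grip it across its 9 mm thickness at the solid blue bar along its top (the top 22 mm).
- spare: A second cassette of the same size with a yellow frame, in the rack's other slot. Bystander. Origin: centre of its underside.
- rack: White plate rack fixed to the bench, base 125 (x) x 160 (y) x 10 mm, with two slots along its x at y = +40 and -40 mm, each 13 mm wide between walls that stand 44 mm above the bench. Cassettes stand 10 mm above the bench. Origin: centre of its underside.
- reagent: Amber bottle with an orange cap, 60 mm diameter, 120 mm high, bystander. Origin: centre of its underside.
- media: Small straw-yellow bottle with a white cap, 52 mm diameter, 100 mm high, bystander. Origin: centre of its underside.
- timer: Black bench timer with a grey display, 70 x 50 x 22 mm, bystander. Origin: centre of its underside.
- plate_line (a point): Fixed point where the open pressure plate's face stands. The grey plate (94 mm wide, 20 to 56 mm above the bench) rides on springs on a sliding carriage and moves 8 mm in the stand's +y to meet the cassette; then only its springs are squeezed further. Clamped in the dwell it presses with about 30 N.
- cam_contact (a point): Fixed point where the cam's low part meets the brass follower roller (16 mm diameter, on the carriage, +y side of the shaft). Going round CLOCKWISE from above: round low part (open), rise of about 95 degrees, lip, straight flat 30 mm wide (yellow line), 3 mm below its two end lips (the dwell, 48 degrees from lip to lip, holds the crank by itself), second lip, steep fall (opens).
Not all that is in view belongs to the job. Of the things that look like the cassette, the largest one is meant.

How it is judged:
By the outcome, as a careful person would: the job done as asked, in the order asked, and still so for the second after the job is handed in, with the robot touching nothing.
It also fails if it takes over 70 s, if anything falls off the work surface, if the arm or the gripper's body presses on something with over 40 N, if the wrist force passes 120 N, or if a joint passes its speed limit or range.

## Working session

There is one attempt and no reset: what is moved stays moved. The work goes in short steps, Python scripts to look and compute and a tool call to move; the robot and the scene stay as the last step left them, time stands still between calls to the robot, and variables do not carry over. Pictures are saved under pics/ and viewed, at most 10 in all, crops included, and the job is handed in when it is done.

Besides the shell and the picture viewer there is one more tool, called after ">>>" in YAML: its name, and indented under it one key for each argument. send_rows: Moves the arm, as the interface text tells. Its arguments: {"type":"object","properties":{"motion":{"type":"string"}},"required":["motion"]}

```bash
ls; mkdir -p pics; python3 - <<'E'
from workcell import bot, vision, workorder, boxes_of
import cv2, numpy as np
for c in ("top","side"):
    im=vision.camera(c); cv2.imwrite(f"pics/{c}0.png",im[:,:,::-1])
    m=vision.camera_model(c); print(c,m["fov_y"],m["cx"],m["cy"],np.round(m["world_from_camera"],4).tolist(), {k:v for k,v in m.items() if k not in("fov_y","cx","cy","world_from_camera")})
    for t in ("cassette","stand","crank_grip","rack","back_plate","crank"):
        print(t,[(np.round(d["rect"]).tolist(),round(d["conf"],2)) for d in boxes_of(c,t)][:4])
o=bot.get_obs();print({k:np.round(v,3).tolist() for k,v in o.items()})
E
```

```text
pics
top 54.81893467298475 313.74041113279924 239.90424370650675 [[-0.0188, -0.984, 0.1771, 0.4118], [-0.9998, 0.017, -0.0116, 0.0501], [0.0084, -0.1772, -0.9841, 0.8639], [0.0, 0.0, 0.0, 1.0]] {}
cassette [([160.0, 374.0, 56.0, 22.0], 0.9), ([283.0, 234.0, 44.0, 12.0], 0.81), ([208.0, 285.0, 23.0, 64.0], 0.6), ([449.0, 278.0, 25.0, 48.0], 0.31)]
stand [([411.0, 263.0, 144.0, 83.0], 0.72), ([163.0, 281.0, 34.0, 61.0], 0.62)]
crank_grip [([448.0, 275.0, 23.0, 54.0], 0.6), ([411.0, 261.0, 144.0, 86.0], 0.25)]
rack [([193.0, 287.0, 94.0, 71.0], 0.86)]
back_plate [([352.0, 255.0, 21.0, 62.0], 0.95), ([410.0, 259.0, 136.0, 84.0], 0.64)]
crank []
side 53.003496646667024 321.7438897536526 232.8525723958288 [[0.9432, -0.1996, 0.2655, 0.3148], [-0.3318, -0.5302, 0.7803, -0.6154], [-0.015, -0.824, -0.5663, 0.5525], [0.0, 0.0, 0.0, 1.0]] {}
cassette [([333.0, 232.0, 20.0, 46.0], 0.83), ([268.0, 200.0, 51.0, 44.0], 0.64), ([187.0, 205.0, 19.0, 44.0], 0.6)]
stand [([363.0, 340.0, 140.0, 159.0], 0.71)]
crank_grip []
rack [([268.0, 218.0, 67.0, 43.0], 0.57)]
back_plate [([332.0, 274.0, 67.0, 30.0], 0.6), ([412.0, 205.0, 31.0, 64.0], 0.6), ([260.0, 173.0, 49.0, 26.0], 0.16)]
crank [([344.0, 331.0, 61.0, 41.0], 0.96), ([362.0, 337.0, 143.0, 162.0], 0.48)]
{'clock': 0.7, 'joint_pos': [-1.123, 0.241, 0.005, 1.335, 0.0, 1.571], 'joint_vel': [-0.001, -0.001, -0.0, 0.0, -0.003, 0.001], 'tau': [0.0, -37.208, 25.264, 0.001, 0.0, 0.0], 'eef_pos': [0.217, -0.451, 0.231], 'tool_rot': [0.975, 0.222, 0.0, 0.0], 'ft_force': [-0.058, -0.074, -0.292], 'ft_torque': [0.002, 0.014, 0.029], 'grasp_force': 0.0, 'grip_width': 0.086}
```

View pics/top0.png

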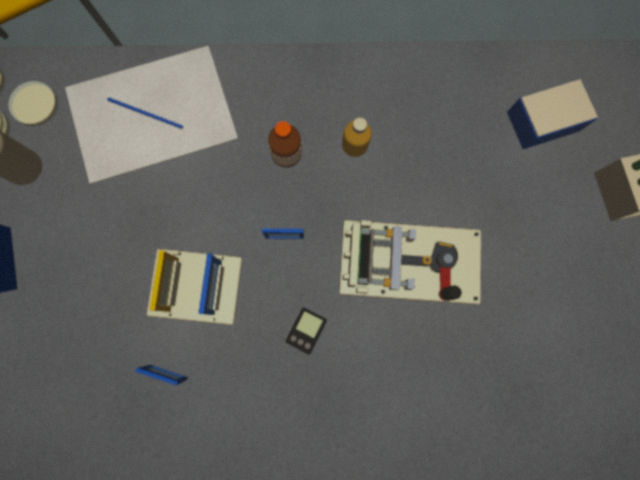

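View pics/side0.png

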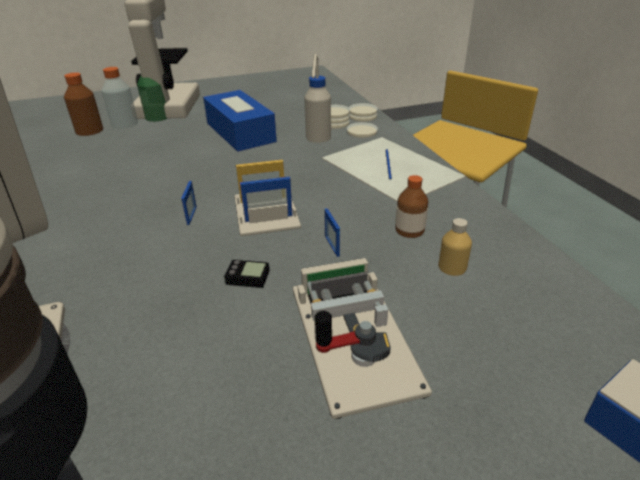

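The real cassette could be confused with three other things in the top view:
- Blue frame in the rack at (208,284): the largest, and it stands in the rack.
- Small loose blue frame at (283,233).
- Small loose blue frame at (162,375).
- Yellow frame in the rack at (162,281).

I choose the one at (208,284) and will check it in a crop.

```bash
cat > h.py <<'E'
import numpy as np, cv2
from workcell import bot, vision, workorder, boxes_of
def K(c):
    m=vision.camera_model(c); f=240/np.tan(np.radians(m["fov_y"])/2); return m,f
def ray(c,u,v,z):
    m,f=K(c); T=np.array(m["world_from_camera"])
    d=T[:3,:3]@np.array([(u-m["cx"])/f,(v-m["cy"])/f,1]); o=T[:3,3]
    return o+d*(z-o[2])/d[2]
def proj(c,p):
    m,f=K(c); T=np.array(m["world_from_camera"]); q=T[:3,:3].T@(np.array(p)-T[:3,3])
    return np.array([m["cx"]+f*q[0]/q[2],m["cy"]+f*q[1]/q[2]])
def blobs(c,mask,z,box):
    x0,y0,x1,y1=box; m=np.zeros_like(mask,np.uint8); m[y0:y1,x0:x1]=mask[y0:y1,x0:x1]
    cs,_=cv2.findContours(m,cv2.RETR_EXTERNAL,cv2.CHAIN_APPROX_NONE)
    k=max(cs,key=cv2.contourArea)[:,0,:]
    w=np.array([ray(c,u,v,z)[:2] for u,v in k])
    return cv2.minAreaRect((w*1000).astype(np.float32)), cv2.boxPoints(cv2.minAreaRect((w*1000).astype(np.float32)))
E
python3 - <<'E'
from h import *
im=cv2.imread("pics/top0.png"); hsv=cv2.cvtColor(im,cv2.COLOR_BGR2HSV)
white=((hsv[...,2]>150)&(hsv[...,1]<70))
white=cv2.morphologyEx(white.astype(np.uint8),cv2.MORPH_CLOSE,np.ones((9,9)))
print("rack",blobs("top",white,0.01,(140,240,250,330)))
print("stand",blobs("top",white,0.012,(330,210,490,310)))
blue=((hsv[...,0]>100)&(hsv[...,0]<125)&(hsv[...,1]>120)&(hsv[...,2]>70))
print("cass",blobs("top",blue,0.1,(190,240,240,330)))
red=((hsv[...,1]>150)&((hsv[...,0]<8)|(hsv[...,0]>172)))
print("red",blobs("top",red,0.06,(420,240,480,310)))
a=cv2.resize(im[235:325,140:250],None,fx=4,fy=4,interpolation=cv2.INTER_CUBIC)
b=cv2.resize(im[210:310,335:490],None,fx=5,fy=5,interpolation=cv2.INTER_CUBIC)[:, :]
cv2.imwrite("pics/b.png",b)
s=cv2.imread("pics/side0.png"); s=cv2.resize(s[150:260,170:360],None,fx=4,fy=4,interpolation=cv2.INTER_CUBIC); cv2.imwrite("pics/s.png",s)
E
```

```text
rack (((483.61871337890625, 261.2066345214844), (156.68992614746094, 122.0118637084961), 83.1474838256836), array([[413.70093, 190.7002 ],
       [534.8412 , 176.14246],
       [553.5365 , 331.71307],
       [432.39624, 346.2708 ]], dtype=float32))
stand (((522.77734375, -139.6470184326172), (256.75506591796875, 138.91342163085938), 84.69180297851562), array([[ 441.7419   , -261.04834  ],
       [ 580.0596   , -273.89966  ],
       [ 603.81274  ,  -18.245697 ],
       [ 465.49512  ,   -5.3943787]], dtype=float32))
cass (((480.6903991699219, 220.04791259765625), (9.033692359924316, 96.38917541503906), 83.07442474365234), array([[432.30283, 221.37532],
       [527.9887 , 209.75273],
       [529.078  , 218.7205 ],
       [433.3921 , 230.3431 ]], dtype=float32))
red (((484.8692321777344, -186.0242919921875), (15.767114639282227, 38.44929885864258), 85.95313262939453), array([[ 465.13614, -192.53146],
       [ 503.4896 , -195.24493],
       [ 504.60233, -179.51712],
       [ 466.24887, -176.80365]], dtype=float32))
```

View pics/b.png

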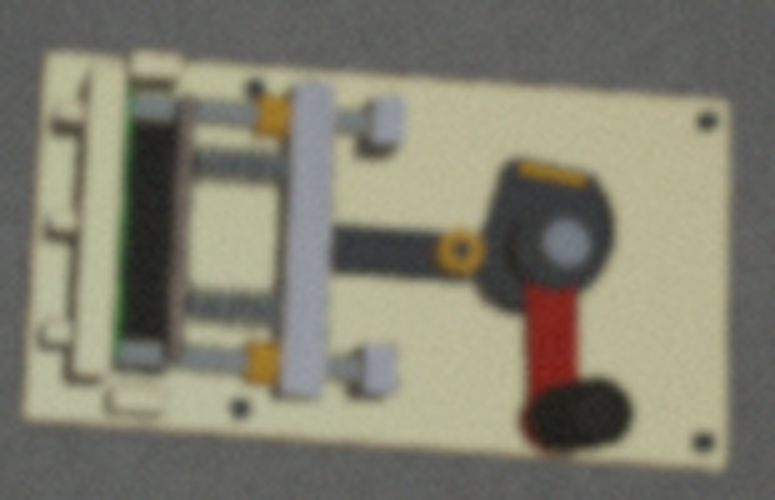

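View pics/s.png

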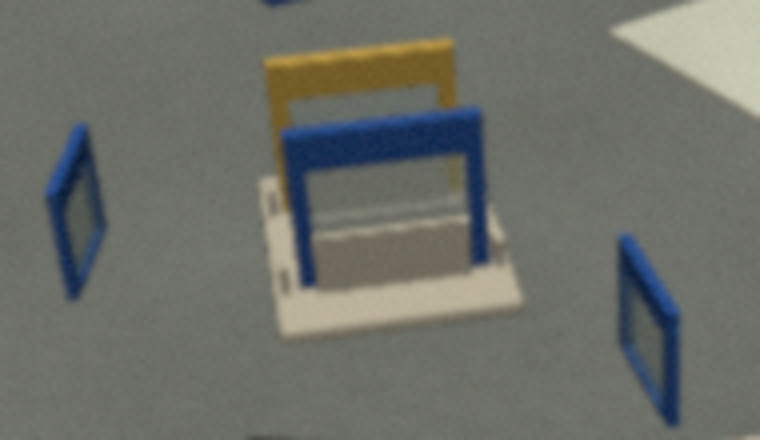

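The top view shows the flat's yellow line at about (446,245), on the stand's +x side. The follower is at (427,260) on the +y side, and the crank points to about −x. The side crop confirms the large blue cassette is in the front slot of the rack. Turning clockwise, the flat is about 265° away.

```bash
python3 - <<'E'
from h import *
yw=np.radians(-5.3); X=np.array([np.cos(yw),np.sin(yw)]); Y=np.array([-np.sin(yw),np.cos(yw)]); C=np.array([.5228,-.1396])
P=lambda a,b,z:(lambda w:(np.round(w[:2]*1000,1),np.round([(w[:2]-C)@X*1000,(w[:2]-C)@Y*1000],1)))(ray("top",335+(a+.5)/5-.5,210+(b+.5)/5-.5,z))
for n,a in dict(gasket_t=(133,97,.058),gasket_b=(119,355,.058),plate_t=(184,105,.056),plate_b=(174,350,.056),seatT=(158,122,.014),seatB=(145,340,.014),hub=(566,242,.064),gripTop=(603,410,.112),gripBot=(553,428,.062),flat=(555,173,.042),roller=(460,250,.042),guideT=(155,65,.038),guideB=(135,405,.038),screwTR=(707,121,.012),screwBR=(704,441,.012)).items(): print(n,*P(*a))
E
```

```text
gasket_t [575.  -44.2] [43.2 99.8]
gasket_b [483.4 -35.9] [-48.8  99.6]
plate_t [572.2 -62.5] [42.1 81.3]
plate_b [484.9 -55.4] [-45.5  80.3]
seatT [574.2 -58.3] [43.7 85.7]
seatB [492.6 -50.4] [-38.3  86.1]
hub [ 519.5 -193.1] [  1.7 -53.6]
gripTop [ 457.9 -186.7] [-60.3 -52.9]
gripBot [ 455.1 -184.6] [-63.3 -51.1]
flat [ 547.7 -197.6] [ 30.1 -55.4]
roller [ 520.3 -161.4] [ -0.5 -22. ]
guideT [590.9 -55. ] [60.  90.5]
guideB [467.2 -43.1] [-64.2  91. ]
screwTR [ 571.5 -265.3] [  60.1 -120.6]
screwBR [ 452.  -254.5] [ -59.8 -120.9]
```

>>> send_rows:
  motion: "-1 0 0 0 -0.6; -1 0 -5 -2 -0.6; -1 -5 -15 -2 -0.6; -1 -8 -20 -2 -0.7; -1 -10 -22 -2 -0.75"

```text
clock: 1.2
eef_pos: [0.0777, -0.3236, 0.2511]
tool_rot: [0.829, 0.56, -0.0, -0.0]
ft_force: [0.4, -1.1, 0.5]
grip_width: 0.0854
grasp_force: 0.0
```

```bash
cat >> h.py <<'E'
def rel(p,psi,p0=None,psi0=None):
    "tool shift (cm) and twist to TCP p, tool-x yaw psi (deg)"
    o=bot.get_obs(); q=o["tool_rot"]; 
    p0=o["eef_pos"] if p0 is None else np.array(p0); psi0=np.degrees(2*np.arctan2(q[1],q[0])) if psi0 is None else psi0
    a=np.radians(psi0); d=np.array(p)-p0
    x=d[0]*np.cos(a)+d[1]*np.sin(a); y=d[0]*np.sin(a)-d[1]*np.cos(a)
    tw=-np.radians((psi-psi0+180)%360-180)
    return [round(float(v),2) for v in (x*100,y*100,-d[2]*100,tw)]
E
python3 - <<'E'
from h import *
print(np.round(np.degrees(bot.get_obs()["joint_pos"])))
print(rel([.35,-.15,.24],130)); print(rel([.48,.2205,.2],173.07,[.35,-.15,.24],130))
E
```

```text
[-76.  -6. -18.  78.  -0.  35.]
[26.27, 18.78, 1.11, -1.08]
[20.03, 33.77, 4.0, -0.75]
```

>>> send_rows:
  motion: "-1 2.5 4 0 -0.15; -1 7 8 0 -0.3; -1 12 12 0.5 -0.45; -1 17 16 1 -0.6; -1 22 18.5 1 -0.75"

```text
clock: 1.7
eef_pos: [0.2997, -0.2174, 0.2427]
tool_rot: [0.567, 0.824, -0.0, 0.001]
ft_force: [0.8, -0.7, 0.2]
grip_width: 0.0856
grasp_force: 0.0
```

>>> send_rows:
  motion: "-1 3 3 0 -0.15; -1 7 6.5 0 -0.3; -1 10 9.5 0 -0.45; -1 14 13 0 -0.6; -1 17.5 16.5 0 -0.75"

```text
clock: 2.2
eef_pos: [0.3901, 0.0034, 0.2429]
tool_rot: [0.225, 0.974, 0.0, 0.001]
ft_force: [0.9, -1.8, 0.3]
grip_width: 0.0855
grasp_force: 0.0
```

```bash
python3 - <<'E'
from h import *
print(rel([.48,.2205,.15],173.07))
E
```

```text
[1.46, 23.45, 9.29, -0.33]
```

>>> send_rows:
  motion: "-1 0.3 4.5 1 -0.1; -1 0.6 9 2 -0.2; -1 1 13.5 4 -0.3; -1 1.4 18 6 -0.33; -1 1.5 22 8 -0.33"

```text
clock: 2.7
eef_pos: [0.4747, 0.2075, 0.1619]
tool_rot: [0.064, 0.998, 0.0, 0.0]
ft_force: [0.7, -0.8, 1.3]
grip_width: 0.0855
grasp_force: 0.0
```

>>> send_rows:
  motion: "-1 0 0 0 0; -1 0 0 0 0"

```text
clock: 2.9
eef_pos: [0.4736, 0.2054, 0.1615]
tool_rot: [0.065, 0.998, -0.001, -0.001]
ft_force: [-0.5, -1.4, -0.3]
grip_width: 0.0856
grasp_force: 0.0
```

```bash
python3 - <<'E'
from h import *
print(rel([.48,.2205,.15],173.07))
o=bot.get_obs(); print(o["eef_pos"],o["grip_width"])
im=vision.camera("top"); cv2.imwrite("pics/t1.png",cv2.resize(im[200:340,110:290],None,fx=4,fy=4,interpolation=cv2.INTER_CUBIC)[:,:,::-1])
E
```

```text
[-0.44, 1.58, 1.15, -0.01]
[0.47355207 0.20541193 0.16151861] 0.08560764349934101
```

View pics/t1.png

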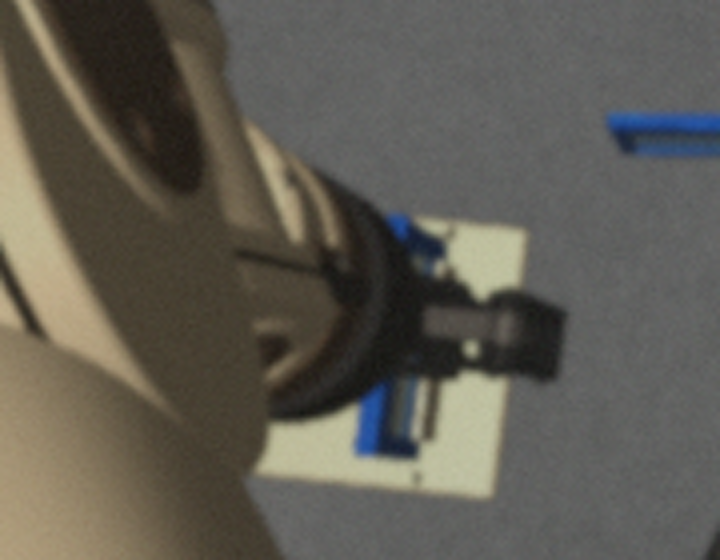

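The gripper straddles the blue bar, with the cassette's ends showing at crop (400,225) and (370,440). Next I shift and descend.

>>> send_rows:
  motion: "-1 -0.4 1.6 0 0; -1 -0.4 1.6 1 0; -1 -0.4 1.6 4 0; -1 -0.4 1.6 7 0; -1 -0.4 1.6 9.1 0"

```text
clock: 3.45
eef_pos: [0.4792, 0.2184, 0.0703]
tool_rot: [0.066, 0.998, -0.0, -0.0]
ft_force: [0.5, 0.1, 0.4]
grip_width: 0.0856
grasp_force: 0.0
```

>>> send_rows:
  motion: "-1 0 0 0 0; 0.5 0 0 0 0; 1 0 0 0 0; 1 0 0 0 0; 1 0 0 0 0"

```text
clock: 3.95
eef_pos: [0.4811, 0.2207, 0.0727]
tool_rot: [0.065, 0.998, 0.001, 0.001]
ft_force: [-0.3, 0.3, 0.4]
grip_width: 0.0281
grasp_force: 0.0
```

>>> send_rows:
  motion: "1 0 0 0 0; 1 0 0 0 0; 1 0 0 0 0; 1 0 0 0 0; 1 0 0 0 0"

```text
clock: 4.45
eef_pos: [0.4809, 0.221, 0.0722]
tool_rot: [0.065, 0.998, 0.001, 0.001]
ft_force: [0.2, 1.8, 5.6]
grip_width: 0.0078
grasp_force: 59.9
```

>>> send_rows:
  motion: "1 0 0 -1 0; 1 0 0 -3 0; 1 0 0 -7 0; 1 0 0 -10.5 0; 1 0 0 -12.5 0"

```text
clock: 4.95
eef_pos: [0.4807, 0.2202, 0.1992]
tool_rot: [0.066, 0.998, -0.0, 0.001]
ft_force: [-0.3, -0.0, -2.2]
grip_width: 0.0082
grasp_force: 59.1
```

```bash
python3 - <<'E'
from h import *
print(rel([.530,-.050,.2],174.7), bot.get_obs()["grip_width"])
E
```

```text
[-8.42, -26.14, -0.08, -0.04] 0.008218523503219548
```

>>> send_rows:
  motion: "1 -1 -3.5 0 0; 1 -2.5 -8 0 0; 1 -4 -12.5 0 -0.02; 1 -5.5 -17 0 -0.04; 1 -7 -21.5 0 -0.04"

```text
clock: 5.45
eef_pos: [0.5206, -0.004, 0.1961]
tool_rot: [0.045, 0.999, -0.001, -0.001]
ft_force: [1.3, -0.1, -1.9]
grip_width: 0.008
grasp_force: 59.2
```

>>> send_rows:
  motion: "1 -1 -3.5 0 0; 1 -1.4 -4.6 0 0; 1 -1.4 -4.6 1 0; 1 -1.4 -4.6 2 0; 1 -1.4 -4.6 2 0"

```text
clock: 5.95
eef_pos: [0.5293, -0.0474, 0.1739]
tool_rot: [0.044, 0.999, 0.0, -0.003]
ft_force: [-0.4, 0.2, -1.4]
grip_width: 0.0078
grasp_force: 59.2
```

```bash
python3 - <<'E'
from h import *
print(rel([.530,-.050,.0762],174.7), bot.get_obs()["eef_pos"])
for c,(a,b,d,e) in (("top",(200,320,300,480)),("side",(180,330,250,430))):
    im=vision.camera(c); cv2.imwrite(f"pics/{c}2.png",cv2.resize(im[a:b,d:e],None,fx=4,fy=4,interpolation=cv2.INTER_CUBIC)[:,:,::-1])
E
```

```text
[-0.1, -0.26, 9.77, 0.0] [ 0.52925707 -0.04737237  0.17392899]
```

View pics/side2.png

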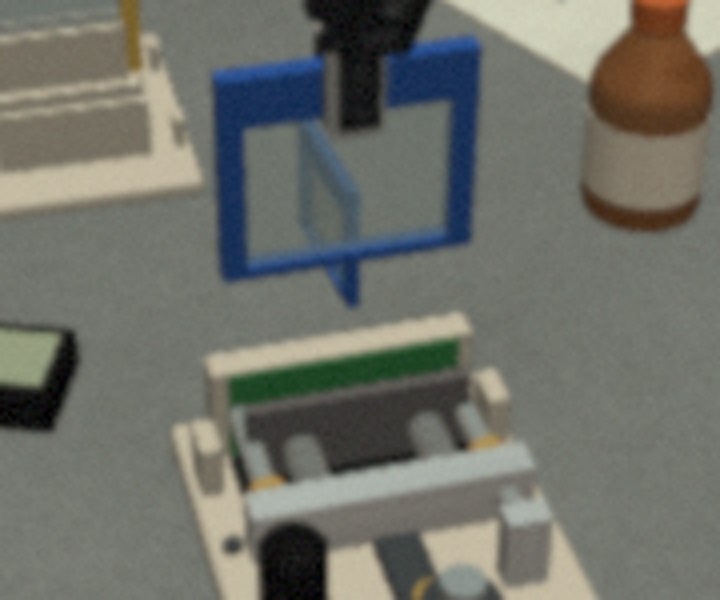

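The side crop shows the cassette level in the fingers, with its bottom corners at about (225,278) and (468,240). The green gasket's top edge runs from (228,380) to (458,340).

```bash
python3 - <<'E'
from h import *
S=lambda a,b,z: np.round(ray("side",250+a/4-.4,180+b/4-.4,z)*1000,1)
print("gasket",S(228,380,.058),S(458,341,.058))
print("back top front edge",S(214,378,.058),S(468,335,.058))
print("guide tops",S(206,428,.038),S(490,377,.038))
print("pressure plate top (dark)",S(247,412,.056),S(470,376,.056))
z=bot.get_obs()["eef_pos"][2]
print("cass bottom",z,S(225,279,z-.0622),S(469,241,z-.0622),"top",S(215,72,z+.0278),S(478,38,z+.0278))
o=bot.get_obs()
E
```

```text
gasket [484.4 -37.6  58. ] [581.2 -46.7  58. ]
back top front edge [479.4 -34.4  58. ] [586.6 -44.5  58. ]
guide tops [473.4 -40.2  38. ] [594.8 -50.7  38. ]
pressure plate top (dark) [486.  -56.8  56. ] [577.7 -67.   56. ]
cass bottom 0.17570601601199387 [482.9 -44.1 113.5] [580.6 -53.9 113.5] top [483.4 -41.  203.5] [581.4 -51.9 203.5]
```

View pics/top2.png

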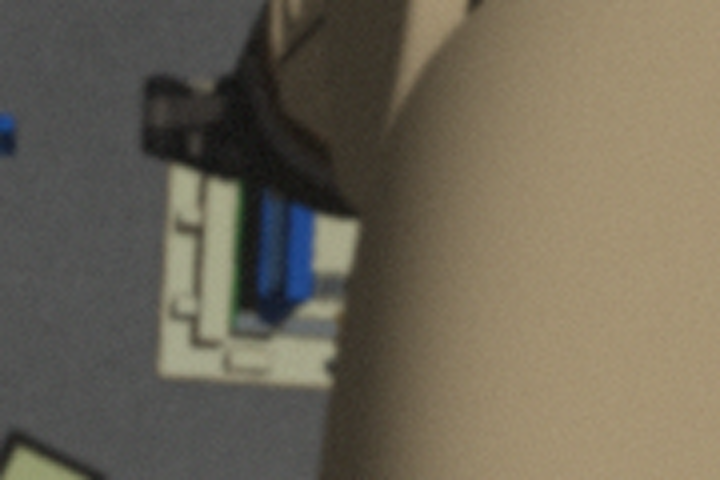

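The top crop shows the cassette's bottom end at (275,310), between the gasket edge (238,310) and the pressure plate (320). It needs only about −3 mm in y. Descending.

>>> send_rows:
  motion: "1 -0.1 -0.35 0 0; 1 -0.1 -0.35 1.5 0; 1 -0.1 -0.35 3 0; 1 -0.1 -0.35 4.5 0; 1 -0.1 -0.35 5.5 0"

```text
clock: 6.55
eef_pos: [0.5319, -0.0521, 0.1209]
tool_rot: [0.045, 0.999, -0.0, -0.0]
ft_force: [0.3, 0.2, -1.5]
grip_width: 0.0077
grasp_force: 59.2
```

>>> send_rows:
  motion: "1 0 0 0.6 0; 1 0 0 1.2 0; 1 0 0 1.8 0; 1 0 0 2.4 0; 1 0 0 2.8 0"

```text
clock: 7.05
eef_pos: [0.5321, -0.0524, 0.0932]
tool_rot: [0.045, 0.999, 0.0, 0.0]
ft_force: [0.2, 1.0, -1.6]
grip_width: 0.0078
grasp_force: 59.3
```

>>> send_rows:
  motion: "1 0 0 0.4 0; 1 0 0 0.8 0; 1 0 0 1.1 0; 1 0 0 1.3 0; 1 0 0 1.4 0"

```text
clock: 7.55
eef_pos: [0.5321, -0.0524, 0.0794]
tool_rot: [0.045, 0.999, 0.0, -0.0]
ft_force: [0.7, 1.4, -0.0]
grip_width: 0.008
grasp_force: 59.3
```

>>> send_rows:
  motion: "1 0 0 0.1 0; 1 0 0 0.2 0; 1 0 0 0.25 0; 1 0 0 0.3 0; 1 0 0 0.3 0"

```text
clock: 8.05
eef_pos: [0.5322, -0.0524, 0.0766]
tool_rot: [0.045, 0.999, 0.0, 0.0]
ft_force: [0.7, 1.5, -1.4]
grip_width: 0.0081
grasp_force: 59.3
```

>>> send_rows:
  motion: "1 0 0 0.05 0; 1 0 0 0.1 0; 1 0 0 0.15 0; 1 0 0 0.15 0; 1 0 0 0.15 0"

```text
clock: 8.55
eef_pos: [0.5322, -0.0524, 0.0763]
tool_rot: [0.045, 0.999, 0.0, 0.0]
ft_force: [-2.9, 2.7, 7.4]
grip_width: 0.0079
grasp_force: 60.6
```

>>> send_rows:
  motion: "1 0 0 0.05 0; 1 0 0 0.1 0; 1 0 0 0.1 0; 1 0 0 0.1 0; 1 0 0 0.1 0"

```text
clock: 9.05
eef_pos: [0.5322, -0.0524, 0.0762]
tool_rot: [0.045, 0.999, 0.0, 0.001]
ft_force: [-4.9, 2.7, 12.9]
grip_width: 0.0081
grasp_force: 61.5
```

Contact came at TCP z 0.0762, the predicted seat height. I ease off, open part way and rise.

>>> send_rows:
  motion: "1 0 0 -0.15 0; 0.6 0 0 -0.2 0; 0.3 0 0 -0.2 0; 0 0 0 -0.2 0; 0 0 0 -0.2 0"

```text
clock: 9.55
eef_pos: [0.532, -0.0528, 0.0758]
tool_rot: [0.046, 0.999, -0.0, -0.0]
ft_force: [0.3, -0.3, -0.4]
grip_width: 0.0429
grasp_force: 0.0
```

>>> send_rows:
  motion: "0 0 0 -1 0; 0 0 0 -3 0; 0 0 0 -6 0; 0 0 0 -9 0; 0 0 0 -11 0"

```text
clock: 10.05
eef_pos: [0.533, -0.0527, 0.1891]
tool_rot: [0.045, 0.999, -0.0, 0.002]
ft_force: [0.3, 0.5, 0.3]
grip_width: 0.0423
grasp_force: 0.0
```

```bash
python3 - <<'E'
from h import *
o=bot.get_obs(); print(o["eef_pos"],o["grip_width"],np.round(np.degrees(o["joint_pos"])))
im=vision.camera("side"); cv2.imwrite("pics/s3.png",cv2.resize(im[190:420,240:440],None,fx=3,fy=2.6,interpolation=cv2.INTER_CUBIC)[:,:,::-1])
E
```

```text
[ 0.53300927 -0.05269378  0.18909944] 0.04230514202420319 [-6. 19.  1. 72. -0. -0.]
```

View pics/s3.png

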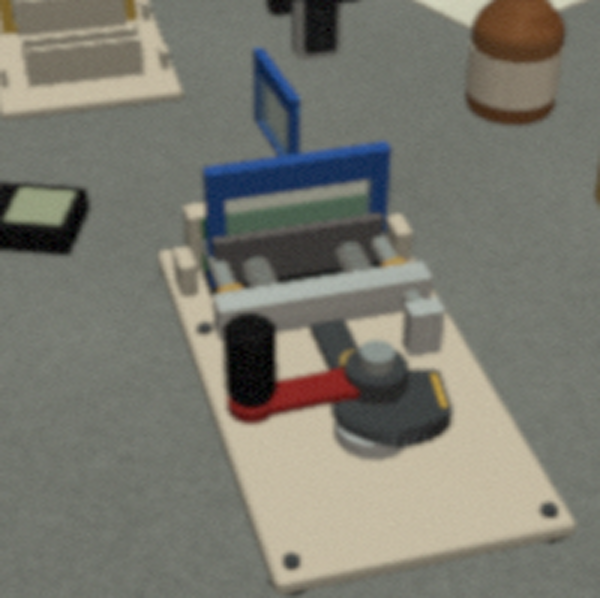

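The side crop shows the cassette upright in the slot, the crank grip at (249,360), and the yellow flat at (437,390) on the stand's +x side.

```bash
python3 - <<'E'
from h import *
S=lambda a,b,z: np.round(ray("side",240+a/3-.4,190+b/2.6-.4,z)*1000,1)
print("hub",S(377,351,.066),"griptop",S(249,329,.112),"gripbot",S(249,400,.062),S(249,410,.054))
p=np.array([-.0,0]); 
ax=np.array([.5185,-.190]); g=np.array([.4585,-.186])
d=g-ax; print(np.hypot(*d),np.degrees(np.arctan2(d[1],d[0])))
print(bot.get_obs()["joint_pos"][5])
E
```

```text
hub [ 524.8 -179.6   66. ] griptop [ 459.4 -188.   112. ] gripbot [ 458.5 -188.4   62. ] [ 458.5 -188.    54. ]
0.060133185513491574 176.18592516570965
-0.0074566546788836455
```

>>> send_rows:
  motion: "-0.3 0 -2 0 -0.15; -0.3 2 -5 0 -0.3; -0.3 4 -8 0 -0.45; -0.3 6 -11 0 -0.6; -0.3 7 -13 0 -0.75"

```text
clock: 10.6
eef_pos: [0.4487, -0.1769, 0.1862]
tool_rot: [-0.326, 0.945, -0.0, -0.0]
ft_force: [-0.5, -0.2, 0.7]
grip_width: 0.0554
grasp_force: 0.0
```

>>> send_rows:
  motion: "-0.3 0 0 0 -0.15; -0.3 0 0 0 -0.3; -0.3 0 0 0 -0.45; -0.3 0 0 0 -0.6; -0.3 0 0 0 -0.75"

```text
clock: 11.1
eef_pos: [0.4504, -0.1757, 0.1862]
tool_rot: [-0.65, 0.76, -0.0, -0.0]
ft_force: [0.4, 0.3, 0.3]
grip_width: 0.0555
grasp_force: 0.0
```

>>> send_rows:
  motion: "-0.3 0 0 0 -0.15; -0.3 0 0 0 -0.3; -0.3 0 0 0 -0.45; -0.3 0 0 0 -0.6; -0.3 0 0 0 -0.75"

```text
clock: 11.6
eef_pos: [0.4505, -0.1757, 0.1862]
tool_rot: [0.883, -0.469, 0.0, 0.0]
ft_force: [0.3, -0.5, -0.4]
grip_width: 0.0555
grasp_force: 0.0
```

```bash
python3 - <<'E'
from h import *
o=bot.get_obs(); print(o["eef_pos"],o["grip_width"],np.round(np.degrees(o["joint_pos"])))
print(rel([.458,-.187,.15],330))
E
```

```text
[ 0.45047028 -0.17566662  0.18619547] 0.05546016982453136 [ -21.   13.   -7.   70.   -0. -145.]
[1.36, 0.01, 3.62, -0.45]
```

>>> send_rows:
  motion: "-0.3 1.35 0 0 -0.15; -0.3 1.35 0 1 -0.3; -0.3 1.35 0 3.5 -0.45; -0.3 1.35 0 3.5 -0.45"

```text
clock: 12.0
eef_pos: [0.4558, -0.1861, 0.1485]
tool_rot: [0.965, -0.263, -0.003, -0.0]
ft_force: [-0.2, 0.1, -0.5]
grip_width: 0.0556
grasp_force: 0.0
```

```bash
python3 - <<'E'
from h import *
o=bot.get_obs(); print(o["eef_pos"],o["grip_width"],np.round(np.degrees(o["joint_pos"])))
print(rel([.458,-.187,.075],330))
im=vision.camera("side"); cv2.imwrite("pics/s4.png",cv2.resize(im[220:400,250:430],None,fx=3.3,fy=3.3,interpolation=cv2.INTER_CUBIC)[:,:,::-1])
E
```

```text
[ 0.45578429 -0.18605698  0.148468  ] 0.055614119667343156 [ -22.   16.   -9.   65.   -0. -172.]
[0.24, -0.03, 7.35, -0.01]
```

View pics/s4.png

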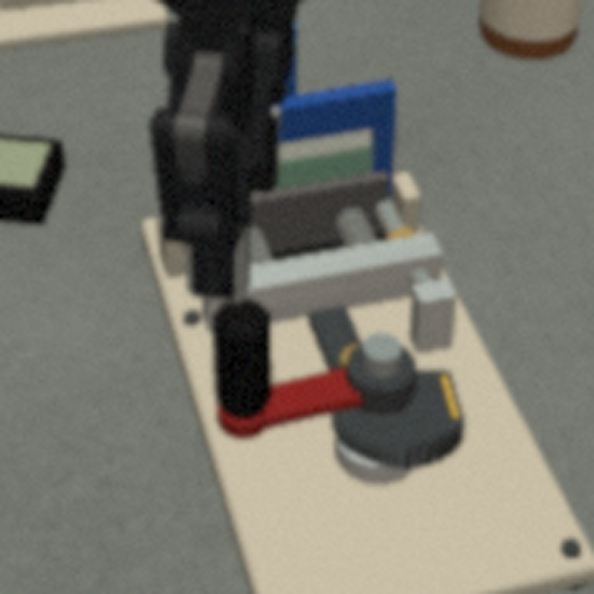

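The near finger is at (210,285) and the far one at (265,180), straddling the grip whose top is at (243,315). Descending.

>>> send_rows:
  motion: "-0.3 0.2 0 1.5 0; -0.3 0.2 0 3 0; -0.3 0.2 0 4.5 0; -0.3 0.2 0 6 0; -0.3 0.2 0 7.1 0"

```text
clock: 12.55
eef_pos: [0.4602, -0.188, 0.0804]
tool_rot: [0.964, -0.264, 0.0, 0.0]
ft_force: [-0.2, 0.1, -0.3]
grip_width: 0.0556
grasp_force: 0.0
```

>>> send_rows:
  motion: "0 0 0 0 0; 0.15 0 0 0 0; 0.3 0 0 0 0; 0.3 0 0 0 0; 0.3 0 0 0 0"

```text
clock: 13.05
eef_pos: [0.4602, -0.188, 0.0806]
tool_rot: [0.965, -0.263, 0.001, 0.0]
ft_force: [0.1, 0.6, -0.3]
grip_width: 0.0298
grasp_force: 0.0
```

```bash
cat >> h.py <<'E'
AX=np.array([.518,-.190])
def arc(alphas,z=.077,R=.060,ax=AX,off=180):
    for a in alphas:
        psi=min(330,a+off); r=np.radians(a)
        print(a,rel([ax[0]+R*np.cos(r),ax[1]+R*np.sin(r),z],psi))
def est():
    o=bot.get_obs(); d=o["eef_pos"][:2]-AX
    print("alpha",np.round(np.degrees(np.arctan2(d[1],d[0])),1),"R",np.round(np.hypot(*d)*1000,1),"z",o["eef_pos"][2].round(4),"F",np.round(o["ft_force"],1),"j6",np.round(np.degrees(o["joint_pos"][5])),"w",o["grip_width"].round(4))
E
python3 - <<'E'
from h import *
est(); arc([170,163,156,149,141])
E
```

```text
Traceback (most recent call last):
  File "h.py", line 33, in est
    print("alpha",np.round(np.degrees(np.arctan2(d[1],d[0])),1),"R",np.round(np.hypot(*d)*1000,1),"z",o["eef_pos"][2].round(4),"F",np.round(o["ft_force"],1),"j6",np.round(np.degrees(o["joint_pos"][5])),"w",o["grip_width"].round(4))
                                                                                                                                                                                                              ^^^^^^^^^^^^^^^^^^^^^
AttributeError: 'float' object has no attribute 'round'
```

```bash
sed -i 's/o\["grip_width"\].round(4)/o["grip_width"]/; s/o\["eef_pos"\]\[2\].round(4)/o["eef_pos"][2]/' h.py; python3 - <<'E'
from h import *
est(); arc([170,163,156,149,141])
E
```

```text
alpha 178.1 R 57.9 z 0.08064318294930961 F [ 0.1  0.6 -0.3] j6 -172.0 w 0.029793380925075098
170 [-0.54, -0.66, 0.36, -0.01]
163 [-0.75, -1.36, 0.36, -0.01]
156 [-0.88, -2.09, 0.36, -0.01]
149 [-0.92, -2.82, 0.36, 0.01]
141 [-0.85, -3.65, 0.36, 0.15]
```

>>> send_rows:
  motion: "0.3 -0.5 -0.7 0.35 0; 0.3 -0.75 -1.35 0.35 0; 0.3 -0.9 -2.1 0.35 0; 0.3 -0.9 -2.8 0.35 0; 0.3 -0.85 -3.65 0.35 0.15"

```text
clock: 13.55
eef_pos: [0.4709, -0.1513, 0.0763]
tool_rot: [0.942, -0.336, -0.0, 0.0]
ft_force: [-1.2, -0.4, -1.4]
grip_width: 0.03
grasp_force: 0.7
```

```bash
python3 - <<'E'
from h import *
est(); arc([133,125,117,109,101])
im=vision.camera("side"); cv2.imwrite("pics/s5.png",cv2.resize(im[220:400,250:430],None,fx=3.3,fy=3.3,interpolation=cv2.INTER_CUBIC)[:,:,::-1])
E
```

```text
alpha 140.6 R 60.9 z 0.07629528890426919 F [-1.2 -0.4 -1.4] j6 -159.0 w 0.030014119704630245
133 [0.15, -0.8, -0.07, 0.13]
125 [0.32, -1.61, -0.07, 0.27]
117 [0.6, -2.4, -0.07, 0.41]
109 [0.99, -3.14, -0.07, 0.55]
101 [1.47, -3.82, -0.07, 0.69]
```

View pics/s5.png

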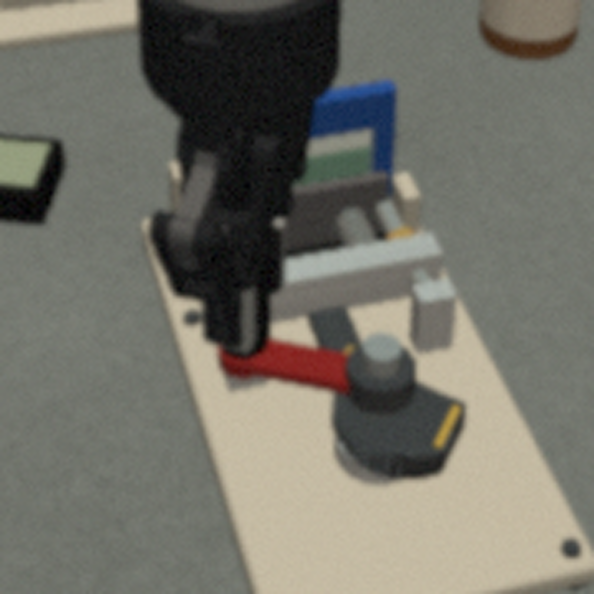

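The crank follows the fingers: the arm now points to (235,360) and the flat has turned to (448,425). Continuing clockwise.

>>> send_rows:
  motion: "0.3 0.15 -0.8 0 0.13; 0.3 0.32 -1.6 0 0.27; 0.3 0.6 -2.4 0 0.41; 0.3 1 -3.15 0 0.55; 0.3 1.45 -3.8 0 0.69"

```text
clock: 14.1
eef_pos: [0.5062, -0.131, 0.0764]
tool_rot: [0.773, -0.635, -0.0, 0.0]
ft_force: [-1.7, -0.7, 0.2]
grip_width: 0.0299
grasp_force: 0.7
```

```bash
python3 - <<'E'
from h import *
est(); arc([93,85,77,69,61])
E
```

```text
alpha 101.3 R 60.1 z 0.07636988267387923 F [-1.7 -0.7  0.2] j6 -116.0 w 0.02993589679195701
93 [0.08, -0.87, -0.06, 0.14]
85 [0.25, -1.68, -0.06, 0.28]
77 [0.54, -2.47, -0.06, 0.42]
69 [0.94, -3.21, -0.06, 0.56]
61 [1.43, -3.88, -0.06, 0.7]
```

>>> send_rows:
  motion: "0.3 0.1 -0.87 0 0.14; 0.3 0.25 -1.7 0 0.28; 0.3 0.55 -2.5 0 0.42; 0.3 0.95 -3.2 0 0.56; 0.3 1.45 -3.9 0 0.7"

```text
clock: 14.6
eef_pos: [0.5474, -0.1374, 0.0764]
tool_rot: [-0.508, 0.861, 0.001, -0.0]
ft_force: [-1.9, 0.3, 0.7]
grip_width: 0.0301
grasp_force: 0.7
```

```bash
python3 - <<'E'
from h import *
est(); arc([53,46,39,32,25])
E
```

```text
alpha 60.8 R 60.3 z 0.07637529347493589 F [-1.9  0.3  0.7] j6 -75.0 w 0.03010790702341582
53 [0.09, -0.81, -0.06, 0.14]
46 [0.24, -1.53, -0.06, 0.26]
39 [0.47, -2.22, -0.06, 0.39]
32 [0.79, -2.89, -0.06, 0.51]
25 [1.18, -3.5, -0.06, 0.63]
```

>>> send_rows:
  motion: "0.3 0.1 -0.8 0 0.14; 0.3 0.25 -1.55 0 0.26; 0.3 0.47 -2.2 0 0.39; 0.3 0.8 -2.9 0 0.51; 0.3 1.2 -3.5 0 0.63"

```text
clock: 15.1
eef_pos: [0.5725, -0.1645, 0.0764]
tool_rot: [-0.217, 0.976, 0.001, 0.0]
ft_force: [-0.9, 1.3, 1.0]
grip_width: 0.03
grasp_force: 1.2
```

```bash
python3 - <<'E'
from h import *
est(); arc([18,11,4,-3,-10])
E
```

```text
alpha 25.1 R 60.2 z 0.07636603745298588 F [-0.9  1.3  1. ] j6 -41.0 w 0.030048549090133873
18 [0.06, -0.74, -0.06, 0.12]
11 [0.2, -1.46, -0.06, 0.25]
4 [0.42, -2.16, -0.06, 0.37]
-3 [0.72, -2.83, -0.06, 0.49]
-10 [1.11, -3.45, -0.06, 0.61]
```

>>> send_rows:
  motion: "0.3 0.05 -0.75 0 0.12; 0.3 0.2 -1.45 0 0.25; 0.3 0.42 -2.15 0 0.37; 0.3 0.7 -2.8 0 0.49; 0.3 1.1 -3.45 0 0.61"

```text
clock: 15.6
eef_pos: [0.5776, -0.2, 0.0764]
tool_rot: [0.086, 0.996, 0.001, 0.0]
ft_force: [1.1, 2.6, 0.6]
grip_width: 0.0299
grasp_force: 1.4
```

```bash
python3 - <<'E'
from h import *
est(); arc([-15,-20,-25,-30,-35])
E
```

```text
alpha -9.5 R 60.4 z 0.0764210567995395 F [1.1 2.6 0.6] j6 -9.0 w 0.029924979381865734
-15 [0.07, -0.58, -0.06, 0.09]
-20 [0.14, -1.1, -0.06, 0.18]
-25 [0.25, -1.61, -0.06, 0.26]
-30 [0.41, -2.1, -0.06, 0.35]
-35 [0.61, -2.59, -0.06, 0.44]
```

Resistance is growing, so we are on the rise.

>>> send_rows:
  motion: "0.3 0.07 -0.6 0 0.09; 0.3 0.15 -1.1 0 0.18; 0.3 0.25 -1.6 0 0.26; 0.3 0.4 -2.1 0 0.35; 0.3 0.6 -2.6 0 0.44"

```text
clock: 16.1
eef_pos: [0.5683, -0.2236, 0.0764]
tool_rot: [0.3, 0.954, 0.003, 0.001]
ft_force: [2.2, 5.5, -0.7]
grip_width: 0.0301
grasp_force: 2.7
```

```bash
python3 - <<'E'
from h import *
est(); arc([-40,-44,-48,-51,-54])
E
```

```text
alpha -33.7 R 60.5 z 0.07643982408145636 F [ 2.2  5.5 -0.7] j6 13.0 w 0.030068715321167182
-40 [0.07, -0.66, -0.06, 0.09]
-44 [0.12, -1.08, -0.06, 0.16]
-48 [0.2, -1.49, -0.06, 0.23]
-51 [0.28, -1.79, -0.06, 0.28]
-54 [0.38, -2.09, -0.06, 0.33]
```

>>> send_rows:
  motion: "0.3 0.05 -0.5 0 0.07; 0.3 0.1 -0.9 0 0.14; 0.3 0.18 -1.3 0 0.2; 0.3 0.25 -1.65 0 0.26; 0.3 0.35 -1.9 0 0.31"

```text
clock: 16.6
eef_pos: [0.5564, -0.2367, 0.0765]
tool_rot: [0.443, 0.897, 0.004, 0.002]
ft_force: [7.4, 5.0, -4.5]
grip_width: 0.03
grasp_force: 4.7
```

```bash
python3 - <<'E'
from h import *
est(); arc([-55,-57,-59,-61,-63,-66])
E
```

```text
alpha -50.5 R 60.5 z 0.07652001170033788 F [ 7.4  5.  -4.5] j6 29.0 w 0.030014431638120287
-55 [0.05, -0.47, -0.05, 0.04]
-57 [0.06, -0.68, -0.05, 0.08]
-59 [0.08, -0.89, -0.05, 0.11]
-61 [0.11, -1.1, -0.05, 0.15]
-63 [0.14, -1.3, -0.05, 0.18]
-66 [0.21, -1.61, -0.05, 0.23]
```

>>> send_rows:
  motion: "0.3 0.03 -0.2 0 0.03; 0.3 0.04 -0.4 0 0.06; 0.3 0.05 -0.6 0 0.1; 0.3 0.07 -0.8 0 0.13; 0.3 0.1 -0.9 0 0.15"

```text
clock: 17.1
eef_pos: [0.5501, -0.2412, 0.0766]
tool_rot: [0.508, 0.861, 0.005, 0.003]
ft_force: [11.9, 6.6, -6.6]
grip_width: 0.0296
grasp_force: 6.4
```

```bash
python3 - <<'E'
from h import *
est(); arc([-60,-62,-64,-66,-68,-70])
E
```

```text
alpha -58.0 R 60.4 z 0.0765835976937622 F [11.9  6.6 -6.6] j6 37.0 w 0.029568091389275908
-60 [0.04, -0.22, -0.04, -0.02]
-62 [0.04, -0.43, -0.04, 0.02]
-64 [0.04, -0.63, -0.04, 0.05]
-66 [0.06, -0.84, -0.04, 0.09]
-68 [0.08, -1.05, -0.04, 0.12]
-70 [0.11, -1.26, -0.04, 0.16]
```

>>> send_rows:
  motion: "0.3 0.02 -0.15 0 0.02; 0.3 0.03 -0.3 0 0.04; 0.3 0.04 -0.45 0 0.06; 0.3 0.05 -0.6 0 0.08; 0.3 0.06 -0.6 0 0.09"

```text
clock: 17.6
eef_pos: [0.5398, -0.2461, 0.0764]
tool_rot: [0.548, 0.837, 0.0, -0.0]
ft_force: [0.2, -0.5, 1.0]
grip_width: 0.0297
grasp_force: 0.0
```

```bash
python3 - <<'E'
from h import *
est(); arc([-64,-66,-68,-70,-72,-75])
E
```

```text
alpha -68.8 R 60.2 z 0.0763599558800444 F [ 0.2 -0.5  1. ] j6 42.0 w 0.029739655866730195
-64 [0.02, 0.5, -0.06, -0.04]
-66 [0.02, 0.29, -0.06, -0.01]
-68 [0.02, 0.08, -0.06, 0.03]
-70 [0.03, -0.13, -0.06, 0.06]
-72 [0.05, -0.34, -0.06, 0.1]
-75 [0.08, -0.65, -0.06, 0.15]
```

The force dropped at α≈−66, so the roller is past the first lip. I'll follow gently towards mid-flat at about −86.

>>> send_rows:
  motion: "0.3 0 0 0 0; 0.3 0.02 -0.15 0 0.05; 0.3 0.03 -0.3 0 0.1; 0.3 0.04 -0.4 0 0.12; 0.3 0.05 -0.5 0 0.14"

```text
clock: 18.1
eef_pos: [0.5344, -0.2483, 0.0764]
tool_rot: [0.606, 0.796, -0.0, -0.0]
ft_force: [-0.2, 0.4, -0.7]
grip_width: 0.0297
grasp_force: 0.3
```

```bash
python3 - <<'E'
from h import *
est(); arc([-75,-77,-79,-81,-83,-86])
E
```

```text
alpha -74.3 R 60.6 z 0.07644323302836421 F [-0.2  0.4 -0.7] j6 50.0 w 0.029661358902241055
-75 [0.06, -0.07, -0.06, 0.01]
-77 [0.06, -0.28, -0.06, 0.04]
-79 [0.08, -0.49, -0.06, 0.08]
-81 [0.1, -0.7, -0.06, 0.11]
-83 [0.12, -0.91, -0.06, 0.15]
-86 [0.18, -1.22, -0.06, 0.2]
```

```bash
cat >> h.py <<'E'
def crank(c="side"):
    im=vision.camera(c); hsv=cv2.cvtColor(im,cv2.COLOR_RGB2HSV)
    for n,(lo,hi,S,z) in dict(red=(0,8,150,.06),yel=(15,32,120,.042)).items():
        H=hsv[...,0]; m=((H>=lo)&(H<=hi)|((n=="red")&(H>172)))&(hsv[...,1]>S)&(hsv[...,2]>60)
        v,u=np.nonzero(m)
        if len(u)==0: print(c,n,"none"); continue
        w=np.array([ray(c,a,b,z)[:2] for a,b in zip(u,v)])
        k=np.hypot(*(w-AX).T)<.085; w=w[k]
        if len(w)<4: print(c,n,"few"); continue
        r=cv2.minAreaRect((w*1000).astype(np.float32)); d=w.mean(0)-AX
        print(c,n,len(w),np.round(w.mean(0)*1000,1),"dir",np.round(np.degrees(np.arctan2(d[1],d[0])),1),"line",np.round(np.degrees(np.array(cv2.fitLine((w*1000).astype(np.float32),cv2.DIST_L2,0,.01,.01)).ravel()[:2]@[1,0]) if 0 else np.degrees(np.arctan2(*cv2.fitLine((w*1000).astype(np.float32),cv2.DIST_L2,0,.01,.01).ravel()[1::-1])),1),np.round(r[1],1))
E
python3 - <<'E'
from h import *
crank("side"); crank("top")
E
```

```text
side red 153 [ 523.4 -233.8] dir -83.0 line -74.7 [16.8 60. ]Traceback (most recent call last):
  File "<stdin>", line 2, in <module>
  File "h.py", line 40, in crank
    w=np.array([ray(c,a,b,z)[:2] for a,b in zip(u,v)])
                ~~~^^^^^^^^^
  File "h.py", line 6, in ray
    m,f=K(c); T=np.array(m["world_from_camera"])
        ~^^^
  File "h.py", line 4, in K
    m=vision.camera_model(c); f=240/np.tan(np.radians(m["fov_y"])/2); return m,f
ValueError: time passes only in moves, steps and waits
```

```bash
sed -i 's/^def K(c):/import functools\n@functools.lru_cache\ndef K(c):/' h.py; python3 - <<'E'
from h import *
est(); crank("side"); crank("top")
E
```

```text
alpha -74.4 R 60.6 z 0.07645023303760382 F [-1.  -0.5  0. ] j6 50.0 w 0.029930442345211583
side red 156 [ 523.2 -233.7] dir -83.2 line -74.9 [17.4 60. ]
side yel 51 [ 517.3 -152.2] dir 91.1 line 56.6 [23.2  8.7]
top red 170 [ 525.  -223.7] dir -78.3 line -77.1 [14.5 38.6]
top yel 109 [ 518.9 -152.5] dir 88.6 line 56.8 [21.6 23.5]
```

>>> send_rows:
  motion: "0.3 0.02 -0.1 0 0.02; 0.3 0.03 -0.2 0 0.04; 0.3 0.04 -0.3 0 0.06; 0.3 0.05 -0.4 0 0.08; 0.3 0.05 -0.4 0 0.08"

```text
clock: 18.75
eef_pos: [0.5307, -0.2488, 0.0766]
tool_rot: [0.637, 0.771, 0.0, 0.0]
ft_force: [0.0, -0.1, 0.2]
grip_width: 0.0299
grasp_force: 0.0
```

```bash
python3 - <<'E'
from h import *
est(); crank("side"); arc([-81,-83,-85,-87,-90])
E
```

```text
alpha -77.8 R 60.2 z 0.07663751205029515 F [ 0.  -0.1  0.2] j6 54.0 w 0.029916107697594778
side red 99 [ 524.2 -243.9] dir -83.4 line -73.4 [17.5 59.2]
side yel 26 [ 515.  -155.4] dir 95.0 line 52.2 [13.   7.4]
-81 [0.02, -0.34, -0.04, 0.03]
-83 [0.03, -0.55, -0.04, 0.07]
-85 [0.05, -0.76, -0.04, 0.1]
-87 [0.07, -0.97, -0.04, 0.14]
-90 [0.13, -1.28, -0.04, 0.19]
```

>>> send_rows:
  motion: "0.3 0.02 -0.2 0 0.02; 0.3 0.02 -0.35 0 0.04; 0.3 0.03 -0.55 0 0.07; 0.3 0.05 -0.7 0 0.1; 0.3 0.05 -0.7 0 0.1"

```text
clock: 19.3
eef_pos: [0.5237, -0.2497, 0.0766]
tool_rot: [0.675, 0.738, 0.0, 0.0]
ft_force: [0.3, 0.6, -0.5]
grip_width: 0.0298
grasp_force: 0.3
```

```bash
python3 - <<'E'
from h import *
est(); crank("side"); crank("top"); arc([-87,-89,-91,-93])
E
```

```text
alpha -84.6 R 60.0 z 0.07656030928026619 F [ 0.3  0.6 -0.5] j6 59.0 w 0.029823442857723044
side red 77 [ 524.8 -256.3] dir -84.1 line -23.1 [11.2 18.1]
side yel few
top red 170 [ 522.3 -224.3] dir -82.9 line -82.0 [14.5 37.7]
top yel 108 [ 519.8 -152.5] dir 87.3 line 68.0 [23.6 21. ]
-87 [-0.0, -0.25, -0.05, 0.04]
-89 [0.01, -0.46, -0.05, 0.07]
-91 [0.03, -0.67, -0.05, 0.11]
-93 [0.06, -0.88, -0.05, 0.14]
```

>>> send_rows:
  motion: "0.3 0 -0.1 0 0.02; 0.3 0 -0.2 0 0.04; 0.3 0.01 -0.3 0 0.05; 0.3 0.01 -0.35 0 0.06; 0.3 0.01 -0.35 0 0.06"

```text
clock: 19.9
eef_pos: [0.5204, -0.2499, 0.0766]
tool_rot: [0.697, 0.717, 0.0, 0.0]
ft_force: [2.0, -0.7, -0.7]
grip_width: 0.0301
grasp_force: 1.0
```

```bash
python3 - <<'E'
from h import *
est(); crank("top")
E
```

```text
alpha -87.7 R 60.0 z 0.07657271443838773 F [ 2.  -0.7 -0.7] j6 63.0 w 0.03008790313710026
top red 171 [ 520.4 -224.1] dir -86.0 line -84.4 [14.4 37.3]
top yel 108 [ 520.7 -152.8] dir 85.9 line -75.7 [21.6 23.6]
```

A 2 N resistance appears at a crank angle of about −85, which is just at or past mid-flat. I centre the cage, open and lift away.

>>> send_rows:
  motion: "0.3 0 0.15 0 0; 0.3 0 0.3 0 0; 0.2 0 0.3 0 0; 0 0 0.3 0 0; -0.2 0 0.3 0 0"

```text
clock: 20.45
eef_pos: [0.5231, -0.2498, 0.0765]
tool_rot: [0.696, 0.718, -0.0, -0.0]
ft_force: [0.3, -0.9, 0.6]
grip_width: 0.0511
grasp_force: 0.0
```

>>> send_rows:
  motion: "-0.2 0 0 -0.5 0; -0.2 0 0 -3 0; -0.2 0 0 -6 0; -0.2 0 0 -10 0; -0.2 0 0 -13 0"

```text
clock: 20.95
eef_pos: [0.5236, -0.25, 0.2093]
tool_rot: [0.696, 0.718, 0.0, 0.001]
ft_force: [-0.3, -0.6, 0.1]
grip_width: 0.051
grasp_force: 0.0
```

```bash
python3 - <<'E'
from h import *
est(); crank("top"); crank("side")
im=vision.camera("side"); hsv=cv2.cvtColor(im,cv2.COLOR_RGB2HSV)
# cassette top bar pixels vs expected
b=((hsv[...,0]>100)&(hsv[...,0]<125)&(hsv[...,1]>120)&(hsv[...,2]>60)).astype(np.uint8)
n,l,s,c=cv2.connectedComponentsWithStats(b)
print([s[i].tolist() for i in range(1,n) if s[i][4]>60])
E
```

```text
alpha -84.7 R 60.3 z 0.20934363366948347 F [-0.3 -0.6  0.1] j6 63.0 w 0.05099453082993395
top red 166 [ 520.3 -224.2] dir -86.1 line -84.0 [14.2 37.3]
top yel 107 [ 520.7 -152.7] dir 85.8 line -73.1 [21.  23.9]
side red 313 [ 520.6 -228.1] dir -86.1 line -89.2 [19.3 61.3]
side yel 47 [ 519.2 -151.5] dir 88.2 line 51.6 [20.  10.3]
[[310, 76, 15, 11, 135], [204, 90, 72, 61, 2689], [182, 181, 14, 43, 185], [307, 209, 53, 70, 874], [585, 392, 55, 70, 1961]]
```

>>> send_rows:
  motion: "-0.2 0 0 0 0; -0.2 0 0 0 0; -0.2 0 0 -3 0; -0.2 0 0 -3 0; -0.2 0 0 -3 0"

```text
clock: 21.6
eef_pos: [0.5232, -0.2498, 0.2359]
tool_rot: [0.696, 0.718, -0.0, -0.0]
ft_force: [0.8, -0.9, -0.5]
grip_width: 0.0514
grasp_force: 0.0
```

```bash
python3 - <<'E'
from h import *
crank("top"); crank("side")
def bl(c,box,z):
    hsv=cv2.cvtColor(vision.camera(c),cv2.COLOR_RGB2HSV)
    b=((hsv[...,0]>100)&(hsv[...,0]<125)&(hsv[...,1]>120)&(hsv[...,2]>70))
    try: print(c,blobs(c,b,z,box)[0])
    except Exception as e: print(c,e)
bl("top",(335,215,400,310),.104)
S=boxes_of("side","cassette"); print([(np.round(d["rect"]).tolist(),round(d["conf"],2)) for d in S])
hsv=cv2.cvtColor(vision.camera("side"),cv2.COLOR_RGB2HSV); b=((hsv[...,0]>100)&(hsv[...,0]<125)&(hsv[...,1]>120)&(hsv[...,2]>60))
for u in (312,320,350,356):
    v=np.nonzero(b[225:300,u])[0]+225
    if len(v): print(u,v.min(), np.round(ray("side",u,v.min()-.5,.104)[:2]*1000,1))
E
```

```text
top red 170 [ 520.4 -223.8] dir -85.9 line -85.1 [14.4 37.5]
top yel 106 [ 520.8 -152.7] dir 85.8 line -71.1 [21.  23.7]
side red 312 [ 520.6 -228.1] dir -86.1 line -89.2 [19.6 60.8]
side yel 46 [ 519.6 -151.1] dir 87.7 line 52.2 [19.6 10.3]
top ((531.4293823242188, -43.40807342529297), (11.69516372680664, 99.99468231201172), 84.90296173095703)
[([336.0, 262.0, 63.0, 43.0], 0.93), ([187.0, 204.0, 18.0, 42.0], 0.61), ([333.0, 227.0, 16.0, 38.0], 0.61), ([455.0, 245.0, 38.0, 57.0], 0.38)]
312 251 [494.7 -38. ]
320 249 [508.1 -37.4]
350 244 [557.3 -41.5]
356 244 [566.2 -44.9]
```

The cassette top has moved to y≈−43.4, which is against the gasket, and its yaw matches the stand. The crank held still after release. Handing in.

```bash
python3 -c "
from workcell import workorder
print(workorder.job_done())"
```

```text
the job is handed in; nothing more can be done
None
```

The blue cassette stands upright in the slot, clamped against the gasket. I let go of the crank about mid-flat and it stayed there, and the job is handed in; no verdict came back.

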